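# Which clip tin is full?

## Task

One of the two identical rectangular paper clip tins on the desk is full and the other is nearly empty. Weigh them by hand: lift the left one (left as seen from the robot) clear of the desk by at least 5 cm, set it down again, then lift the right one as high. Put the heavier tin upright and flat in the wooden tray and leave the lighter one standing on the desk outside the tray; set them down without dropping them.

Things in the scene. Friction and masses are not known exactly. Their poses are not given: they have to be found in the camera images.
- tin_left: Closed tin, dark steel with flush brass lid, 90 mm long (its x), 60 mm wide (its y), 60 mm high, plain upright sides: pinch across the 60 mm. Origin: centre of underside. It starts on the robot's left (+y) of the tray. One of the tins, either one, weighs 0.5 to 0.75 kg in all, the other 0.13 to 0.22 kg.
- tin_right: Closed tin, dark steel with flush brass lid, 90 mm long (its x), 60 mm wide (its y), 60 mm high, plain upright sides: pinch across the 60 mm. Origin: centre of underside. It starts on the robot's right (-y) of the tray and looks just like the left one; either may be the full one.
- tray: Open desk tray of mid-brown wood, fixed to the desk; 200 mm (its x) by 160 mm (its y) outside, 28 mm high, walls 8 mm thick, floor 8 mm thick. Origin: centre of its underside; z up. It is empty and lies between the two tins. Beyond it and the tins stand bystanders that are not part of the work: a white mug, a round brass tin, a stapler and a pen pot.

How it is judged:
By the outcome, as a careful person would: the job done as asked, in the order asked, and still so for the second after the job is handed in, with the robot touching nothing.
It also fails if it takes over 72 s, if anything falls off the work surface, if the arm or the gripper's body presses on something with over 40 N, if the wrist force passes 120 N, or if a joint passes its speed limit or range.

## Robot

A 6-joint arm with a two-finger parallel gripper is mounted at the origin on the work surface. World frame = base frame: x ahead of the robot, y to its left, z up, the work surface at z = 0. Lengths are in m, angles in rad, forces in N, time in s.
With the tool pointing down it reaches from about 0.25 to 0.725 m from the base axis. Payload 4 kg.
Tool frame: the origin (TCP) lies between the finger pads; the fingertips stand 17 mm ahead of it and the grasp point (between the pads) lies 2 mm behind it; z points along the fingers, y is the direction in which the jaws open and shut (so a half turn about z gives the same grasp; the last joint's range is limited). The gripper opens to 85 mm and grips with 20 to 120 N. Pads are 22 mm wide; open, the fingers measure 114 mm over their backs; the gripper's body (76 mm by 85 mm) begins 54 mm behind the grasp point. The pads swing forward as they close: fully open they stand 13 mm farther back than shut.
Start: joints at [1.158, 0.241, 0.005, 1.335, 0, 1.571], TCP at [0.201, 0.458, 0.216] pointing down, gripper open.
Joint ranges: [-2.72, 2.72], [-1.05, 1.87], [-1.09, 1.28], [-1.99, 2.15], [-1.42, 1.44], [-3.14, 3.14]. Speed limits (rad/s): [2.79, 2.79, 3.14, 3.14, 3.14, 3.14].

## Interface

Orientations are given as a unit quaternion [x, y, z, w].
In Python, from workcell import readout, viewer, order gives the robot as it stands. The module is installed in compiled form; this text tells all that it offers.
- The arm moves only by the shell command python3 -m crank 'ROWS'. ROWS is text: rows parted by semicolons, each of 7 numbers parted by spaces: the shift along the tool's x, y, z in m, then the turn, a rotation vector about the tool's x, y, z in rad, then the gripper's target within -1 to 1 (shut at 1, half-way at 0, fully open at -1). A call has 1 to 20 rows; each row shifts and turns the pose as measured when the row begins, along the tool's axes as they then stand; what a row does not reach is not made up. A row lasts 1/12 s, in which the tool goes at most 41.7 mm and 7.16 degrees, less where a joint would pass 70% of its speed; a pose out of reach is approached as far as the arm can. A call with a gripper value outside its range is refused whole. The fingers move at their own pace and stop on an object; the grip force is fixed at half the most. Time passes only in rows, so rows that do not move let the fingers close. It gives the time, the measured TCP pose, the force and the opening at its end, in the units of the state.
- readout.get_obs(): the state, without advancing time (a new reading comes with each control period).
- viewer.camera(name): name is "side" or "top"; returns the picture (420x560x3 uint8, red, green, blue); there is no depth.
- viewer.calibration(name): a dict with "fx", "fy", "cx", "cy" (pixels), "eye" and "rotation" of the camera in the world. Camera axes: x right, y down, z forward; pixel columns grow to the right and rows downward; lengths in m; the calibration is good to about 2 mm. A picture is of the moment at which its call begins. calibration takes no time and is no camera call.
- order.job_done(): hands the job in, once; it reports no verdict.
The state is a dict: "clock": time; "joint_pos": joint angles; "joint_vel": joint speeds; "tau": joint torques, N m; "eef_pos": TCP position; "tool_rot": TCP orientation; "ft_force": force on the tool from outside, world axes, zero at the start; "ft_torque": the same for the moment, N m; "grip_width": finger opening in m.
Only numpy, scipy, OpenCV 4.12 (cv2) and the standard library are available. Lean on these libraries where they do the work, as an engineer would, in place of code of your own. Each camera call takes 0.05 s, during which the arm holds its last target. There are 200 camera calls.

## Working session

There is one attempt and no reset: what is moved stays moved. The work goes in short steps, Python scripts to look and compute and a shell command to move; the robot and the scene stay as the last step left them, time stands still between calls to the robot, and variables do not carry over. Pictures are saved under pics/ and viewed, about 8 in all and at most 12, crops included, and the job is handed in when it is done.

```bash
mkdir -p pics
python3 - <<'E'
from workcell import readout, viewer
import cv2, numpy as np
for n in("top","side"):
    im=viewer.camera(n); cv2.imwrite(f"pics/{n}0.png",im[:,:,::-1]); c=viewer.calibration(n); print(n,c)
a=[cv2.imread(f"pics/{n}0.png") for n in("top","side")]
cv2.imwrite("pics/both0.png",cv2.resize(np.vstack(a),None,fx=.71,fy=.71))
print(readout.get_obs())
E
```

```text
top {'fx': 542.3275840656368, 'fy': 542.3275840656368, 'cx': 266.6498693456051, 'cy': 207.16757254176386, 'eye': array([ 0.34357515, -0.00644038,  1.13013152]), 'rotation': array([ 0.70910917, -0.70014246,  0.06025268, -0.05774368])}
side {'fx': 424.97800483270055, 'fy': 424.97800483270055, 'cx': 274.62922805374365, 'cy': 214.46681940307255, 'eye': array([ 0.2734986 , -0.72340694,  0.73763232]), 'rotation': array([ 0.89693297, -0.14825546,  0.07900204, -0.40901131])}
{'clock': 0.1, 'joint_pos': array([1.15797325e+00, 2.41361205e-01, 3.84401202e-03, 1.33520858e+00,
       1.83195707e-06, 1.57077593e+00]), 'joint_vel': array([ 0.00062845, -0.000133  ,  0.00287061, -0.00092766, -0.00066505,
        0.00138924]), 'tau': array([-1.67131613e-03, -3.73138690e+01,  2.53009433e+01,  1.08083218e-02,
       -1.71646629e-04,  3.15882787e-07]), 'eef_pos': array([0.2003548 , 0.45744117, 0.21538454]), 'tool_rot': array([ 2.04938861e-01,  9.78774301e-01, -9.44052979e-04, -1.98624747e-04]), 'ft_force': array([ 0.00319358, -0.93917391, -0.78767784]), 'ft_torque': array([0.03732286, 0.03357001, 0.02354274]), 'grip_width': 0.08562842790749013}
```

View pics/top0.png

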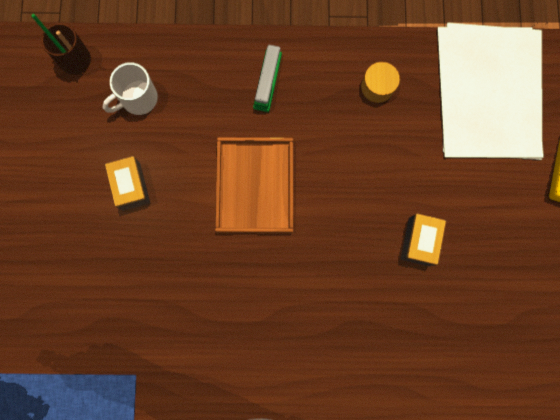

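View pics/side0.png

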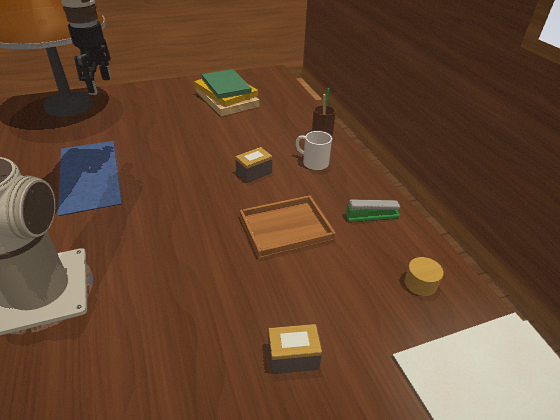

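The top view shows the left tin near (125,181), the right tin near (427,239) and the tray near (255,185). In the side view the left tin is at (254,157), the right at (295,341) and the tray at (287,226). The round brass tin and mug stand beyond them. Next I measure the lids in both views.

```bash
cat > h.py <<'E'
import cv2, numpy as np
from scipy.spatial.transform import Rotation as R
from workcell import viewer
def ray(n,p):
    c=viewer.calibration(n); d=np.array([(p[0]-c['cx'])/c['fx'],(p[1]-c['cy'])/c['fy'],1])
    return c['eye'],R.from_quat(c['rotation']).apply(d/np.linalg.norm(d))
def plane(n,p,z):
    e,d=ray(n,p); return e+d*(z-e[2])/d[2]
def tri(p,q):
    e1,d1=ray("top",p); e2,d2=ray("side",q)
    s=np.linalg.lstsq(np.c_[d1,-d2],e2-e1,rcond=None)[0]
    a,b=e1+d1*s[0],e2+d2*s[1]; return (a+b)/2,np.linalg.norm(a-b)
def lid(im,box):
    """convex hull -> 4 corners of the brass lid inside box x0,y0,x1,y1 (BGR image)"""
    x0,y0,x1,y1=box; h=cv2.cvtColor(im[y0:y1,x0:x1],cv2.COLOR_BGR2HSV)
    m=cv2.inRange(h,(14,130,110),(32,255,255))
    m=max(cv2.findContours(m,cv2.RETR_EXTERNAL,cv2.CHAIN_APPROX_NONE)[0],key=cv2.contourArea)
    return quad(m)+[x0,y0]
def quad(m):
    h=cv2.convexHull(m); return cv2.approxPolyN(h,4,ensure_convex=True).reshape(-1,2).astype(float) if hasattr(cv2,'approxPolyN') else cv2.boxPoints(cv2.minAreaRect(h))
def centre(q):
    q=np.array(q); a,b,c,d=[np.r_[v,1] for v in q]; x=np.cross(np.cross(a,c),np.cross(b,d)); return x[:2]/x[2]
def report(n,q,z):
    P=np.array([plane(n,p,z)[:2] for p in q]); E=np.roll(P,-1,0)-P; L=np.linalg.norm(E,axis=1)
    i=0 if L[0]+L[2]>L[1]+L[3] else 1
    v=E[i]-E[i+2]; print(n,"c",P.mean(0).round(4),"sides",L.round(3),"yaw long",np.degrees(np.arctan2(v[1],v[0])).round(1)%180)
E
python3 - <<'E'
from h import *
t,s=cv2.imread("pics/top0.png"),cv2.imread("pics/side0.png")
for nm,bt,bs in(("L",(90,140,160,220),(220,135,285,190)),("R",(395,200,460,275),(255,310,335,385))):
    a,b=lid(t,bt),lid(s,bs); print(nm,a.tolist(),b.tolist())
    P,g=tri(centre(a),centre(b)); print(nm,P.round(4),"gap",g.round(4))
    report("top",a,P[2]);report("side",b,P[2])
# tray: floor mask by brighter brown
for n,im,(x0,y0,x1,y1) in(("top",t,(195,115,315,255)),("side",s,(225,185,345,265))):
    h=cv2.cvtColor(im[y0:y1,x0:x1],cv2.COLOR_BGR2HSV)
    m=((h[...,2]>100)&(h[...,1]>120)).astype(np.uint8); m=cv2.morphologyEx(m,cv2.MORPH_OPEN,np.ones((2,2)))
    k=max(cv2.findContours(m,0,1)[0],key=cv2.contourArea); q=quad(k)+[x0,y0]; print(q.tolist(),centre(q)); report(n,q,.028)
    if n=="top":c=centre(q)
    else: print(tri(c,centre(q)))
E
```

```text
L [[144.0, 198.0], [114.0, 206.0], [104.0, 163.0], [134.0, 155.0]] [[274.0, 157.0], [248.0, 168.0], [234.0, 156.0], [261.0, 146.0]]
L [0.5771 0.2799 0.0559] gap 0.0028
top c [0.576  0.2801] sides [0.062 0.092 0.063 0.092] yaw long 15.9
side c [0.5773 0.2802] sides [0.093 0.074 0.096 0.071] yaw long 18.30000000000001
R [[446.0, 219.0], [438.0, 265.0], [407.0, 257.0], [416.0, 213.0]] [[323.0, 354.0], [271.0, 359.0], [268.0, 327.0], [316.0, 323.0]]
R [ 0.466  -0.3275  0.059 ] gap 0.0008
top c [ 0.4656 -0.3279] sides [0.094 0.062 0.091 0.061] yaw long 167.3
side c [ 0.4654 -0.3277] sides [0.093 0.066 0.091 0.065] yaw long 167.2
[[315.0, 133.0], [294.0, 232.0], [195.0, 232.0], [195.0, 133.0]] [249.24657534 187.24657534]
top c [0.5826 0.0263] sides [0.215 0.202 0.21  0.253] yaw long 90.8
[[344.0, 185.0], [344.0, 264.0], [225.0, 264.0], [225.0, 185.0]] [284.5 224.5]
side c [0.5761 0.0193] sides [0.301 0.269 0.296 0.332] yaw long 162.0
(array([0.57737605, 0.02769144, 0.00576305]), np.float64(0.0038400581727260274))
```

Both lids agree across the two views: heights are 56 and 59 mm against the 60 stated, and the sides are about 92×62 mm. The tray mask leaked into the desk, so I'll redo it with a stricter threshold and add the move helper.

```bash
cat >> h.py <<'E'
from workcell import readout
def go(x,y,z,jaw):
    o=readout.get_obs(); r=R.from_quat(o['tool_rot']); M=r.as_matrix(); d=np.array([x,y,z])-o['eef_pos']
    a=np.arctan2(M[1,1],M[0,1]); t=(np.radians(jaw)-a+np.pi/2)%np.pi-np.pi/2
    # rotation needed in tool frame to be straight down with that jaw angle
    Y=np.array([np.cos(a+t),np.sin(a+t),0]); Z=np.array([0,0,-1.]); G=np.c_[np.cross(Y,Z),Y,Z]
    print("shift(tool)",r.inv().apply(d).round(4),"turn(tool)",(r.inv()*R.from_matrix(G)).as_rotvec().round(3))
    print("pos",o['eef_pos'].round(4),"jaw",np.degrees(a).round(1),"q",o['joint_pos'].round(2),"F",o['ft_force'].round(2),"w",o['grip_width'].round(4),"t",o['clock'])
E
python3 - <<'E'
from h import *
t,s=cv2.imread("pics/top0.png"),cv2.imread("pics/side0.png")
print(t[185,225:230].tolist(),t[185,198:202].tolist(),s[226,287].tolist(),s[270,300].tolist())
for n,im,(x0,y0,x1,y1) in(("top",t,(195,115,315,255)),("side",s,(225,185,345,265))):
    r=im[y0:y1,x0:x1,2]; th,m=cv2.threshold(cv2.GaussianBlur(r,(3,3),0),0,255,cv2.THRESH_OTSU)
    k=max(cv2.findContours(m,0,1)[0],key=cv2.contourArea); q=quad(k)+[x0,y0]; print(th,q.tolist())
    for z in(.008,.028): report(n,q,z)
man=[(217,138),(293,138),(294,233),(216,233)]; ms=[(240,212),(311,198),(333,232),(262,250)]
report("top",man,.028); report("side",ms,.028)
P=np.array([plane("top",p,.028)[:2] for p in man]);print(P.round(3).tolist())
print(tri(centre(man),centre(ms)))
go(.576,.280,.16,106.3)
E
```

```text
[[42, 106, 194], [43, 107, 195], [40, 110, 197], [37, 109, 198], [45, 112, 203]] [[24, 50, 102], [22, 50, 103], [23, 51, 103], [19, 47, 100]] [55, 98, 151] [37, 69, 114]
145.0 [[292.0, 137.0], [292.0, 230.0], [215.0, 230.0], [217.0, 137.0]]
top c [0.5847 0.0181] sides [0.201 0.16  0.201 0.161] yaw long 0.30000000000001137
top c [0.5804 0.0176] sides [0.197 0.158 0.197 0.158] yaw long 0.30000000000001137
135.0 [[336.0, 233.0], [259.0, 252.0], [239.0, 209.0], [310.0, 194.0]]
side c [0.588  0.0378] sides [0.204 0.168 0.206 0.167] yaw long 0.6999999999999886
side c [0.5794 0.0169] sides [0.198 0.163 0.2   0.162] yaw long 0.6999999999999886
top c [0.5762 0.0155] sides [0.16  0.201 0.159 0.201] yaw long 0.9000000000000057
side c [0.5789 0.012 ] sides [0.197 0.14  0.184 0.148] yaw long 0.2
[[0.676, 0.097], [0.678, -0.063], [0.477, -0.066], [0.475, 0.094]]
(array([0.58029764, 0.01498527, 0.0228741 ]), np.float64(0.006372089658033899))
shift(tool) [-0.4153 -0.0117  0.0554] turn(tool) [-0.002 -0.001 -0.697]Traceback (most recent call last):
  File "<stdin>", line 12, in <module>
  File "h.py", line 34, in go
    print("pos",o['eef_pos'].round(4),"jaw",np.degrees(a).round(1),"q",o['joint_pos'].round(2),"F",o['ft_force'].round(2),"w",o['grip_width'].round(4),"t",o['clock'])
                                                                                                                              ^^^^^^^^^^^^^^^^^^^^^
AttributeError: 'float' object has no attribute 'round'
```

The tray rim at 28 mm gives centre (0.579, 0.017), yaw about 0.5° and sides 198×160 mm. Both views agree and match the stated size. Moving now.

```bash
sed -i "s/o\['grip_width'\].round(4)/round(o['grip_width'],4)/" h.py
python3 -m crank '-.03 0 0 0 0 0 -1; -.035 -.001 0 0 0 0 -1; -.035 -.001 0 0 0 0 -1; -.035 -.001 0 0 0 0 -1; -.035 -.001 0 0 0 0 -1; -.035 -.001 0 0 0 0 -1; -.035 -.001 0 0 0 0 -1; -.035 -.001 0 0 0 0 -1; -.035 -.001 0 0 0 0 -1; -.035 -.001 0 0 0 0 -1; -.03 -.001 0 0 0 0 -1; 0 0 0 0 0 -.12 -1; 0 0 0 0 0 -.12 -1; 0 0 0 0 0 -.12 -1; 0 0 0 0 0 -.12 -1;0 0 0 0 0 -.12 -1; 0 0 0 0 0 -.10 -1; 0 0 0 0 0 0 -1' && python3 -c "
from h import *
go(.576,.280,.12,106.3)"
```

```text
clock: 1.6
eef_pos: [0.5532, 0.2858, 0.1994]
tool_rot: [-0.161, 0.987, -0.006, -0.011]
ft_force: [0.1, 0.2, 0.5]
grip_width: 0.0856
shift(tool) [-0.0217 -0.0121  0.079 ] turn(tool) [-0.008 -0.024  0.039]
pos [0.5532 0.2858 0.1994] jaw 108.5 q [ 0.48  0.52  0.37  1.45 -0.    0.16] F [0.13 0.24 0.46] w 0.0856 t 1.6
```

```bash
python3 -m crank '-.011 -.006 .025 -.004 -.012 .02 -1; -.011 -.006 .025 -.004 -.012 .02 -1; 0 0 .025 0 0 0 -1; 0 0 0 0 0 0 -1' >/dev/null&& python3 -c "
from h import *
go(.576,.280,.12,106.3)"
```

```text
shift(tool) [ 0.0026 -0.0005  0.0024] turn(tool) [ 0.001  0.003 -0.013]
pos [0.5784 0.2812 0.1224] jaw 105.5 q [0.45 0.57 0.26 1.25 0.   0.18] F [-1.44 -0.55 -0.74] w 0.0853 t 1.9333
```

```bash
python3 -m crank '.002 0 .025 0 0 -.006 -1; 0 0 .025 0 0 -.006 -1; 0 0 .02 0 0 0 -1; 0 0 .011 0 0 0 -1; 0 0 0 0 0 0 -1' >/dev/null&& python3 -c "
from h import *
go(.576,.280,.040,106.0)
im=viewer.camera('top')[:,:,::-1];im2=viewer.camera('side')[:,:,::-1]
cv2.imwrite('pics/p1.png',np.hstack([cv2.resize(im[120:260,60:220],(400,350)),cv2.resize(im2[80:220,170:330],(400,350))]))"
```

```text
shift(tool) [ 0.0018 -0.0011  0.0019] turn(tool) [ 0.001  0.005 -0.004]
pos [0.5774 0.2816 0.0419] jaw 105.7 q [0.45 0.63 0.14 1.08 0.   0.18] F [-1.15 -1.22 -0.13] w 0.0858 t 2.35
```

View pics/p1.png

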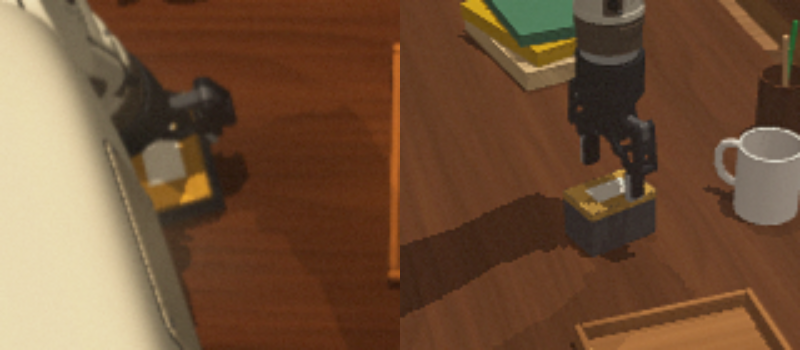

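The crop shows the near finger ending around side pixel (265,158) and the far one around (245,145), which looks higher than a TCP at 0.042 should give. I'll project the expected tip positions to check before closing.

```bash
cat >> h.py <<'E'
def proj(n,P):
    c=viewer.calibration(n); v=R.from_quat(c['rotation']).inv().apply(np.array(P)-c['eye']); return np.array([c['fx']*v[0]/v[2]+c['cx'],c['fy']*v[1]/v[2]+c['cy']])
E
python3 - <<'E'
from h import *
o=readout.get_obs();M=R.from_quat(o['tool_rot']).as_matrix();p=o['eef_pos']
for n in("top","side"):
  for s in(-1,1):
    print(n,s,[proj(n,p+M[:,1]*s*.045+M[:,2]*z).round(0).tolist() for z in(.017,.004,-.04)])
t=viewer.camera('top')[:,:,::-1];s=viewer.camera('side')[:,:,::-1]
d=cv2.absdiff(s,cv2.imread('pics/side0.png')).max(2)
s=s.copy()
for sg in(-1,1):
  q=proj("side",p+M[:,1]*sg*.045+M[:,2]*.004); cv2.circle(s,tuple(int(v) for v in q),1,(0,0,255),-1)
print([ (k,tri(np.array(a),np.array(b))) for k,a,b in()])
cv2.imwrite('pics/p2.png',cv2.resize(s[100:200,205:305],(600,600),interpolation=cv2.INTER_NEAREST))
E
```

```text
top -1 [[148.0, 176.0], [146.0, 175.0], [142.0, 170.0]]
top 1 [[105.0, 187.0], [103.0, 186.0], [97.0, 182.0]]
side -1 [[263.0, 172.0], [263.0, 168.0], [263.0, 155.0]]
side 1 [[247.0, 157.0], [247.0, 154.0], [246.0, 141.0]]
[]
```

View pics/p2.png

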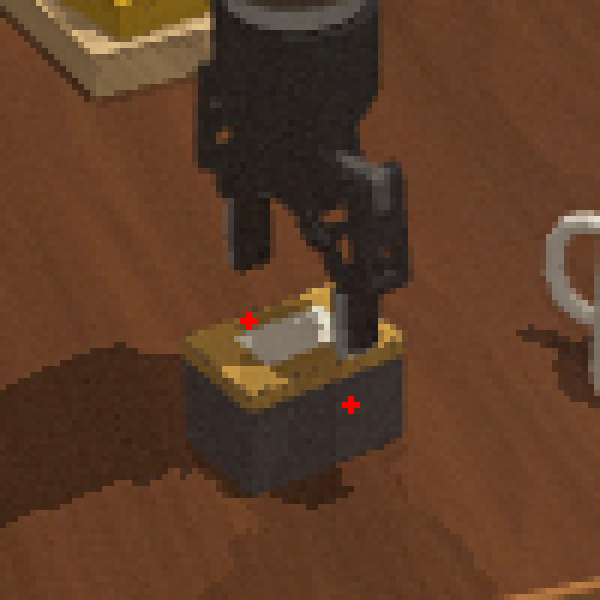

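Both tips appear about 9 px (roughly 30 mm) higher than the projection. I'll run the same check on the start picture, which costs nothing.

Run:
```python
from h import *
p=np.array([.2004,.4574,.2154]);M=R.from_quat([.2049,.9788,0,0]).as_matrix()
s=cv2.imread('pics/side0.png')
for sg in(-1,1):
  for z,c in((.004,(0,0,255)),(-.04,(0,255,0))):
    q=proj("side",p+M[:,1]*sg*.045+M[:,2]*z);print(sg,z,q.round(1)); cv2.circle(s,tuple(int(round(v)) for v in q),0,c,-1)
a=cv2.resize(s[30:130,45:145],(600,600),interpolation=cv2.INTER_NEAREST)
cv2.imwrite('pics/p3.png',a)
o=readout.get_obs();print(o['clock'],o['eef_pos'],o['joint_vel'].round(3))
```

```text
-1 0.004 [ 96.4 104.8]
-1 -0.04 [92.1 89. ]
1 0.004 [109.   90.2]
1 -0.04 [105.2  75.1]
2.55 [0.580175   0.28277897 0.04584729] [-0.003 -0.008  0.003 -0.006 -0.001 -0.002]
```

View pics/p3.png

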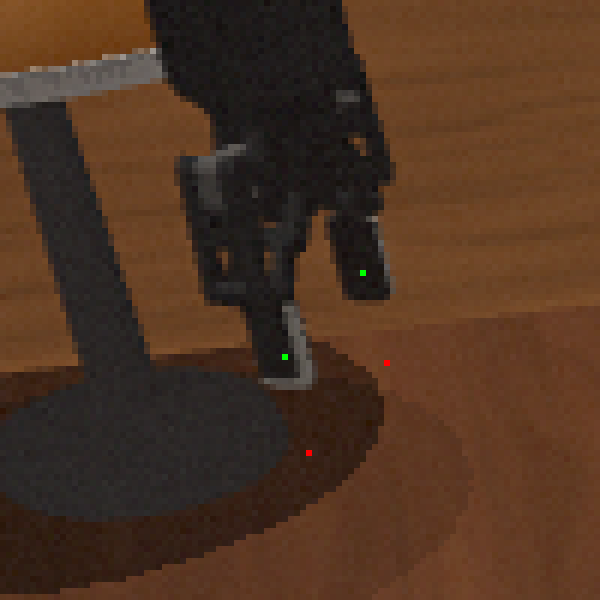

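The start picture shows the same offset: the tips sit about 30 mm behind where the text's geometry puts them. It's a constant offset along the tool axis, so I trust the pictures. I'll descend in short steps and watch the force.

```bash
python3 -m crank '.003 -.002 .008 0 .003 0 -1; 0 0 .008 0 0 0 -1; 0 0 .008 0 0 0 -1; 0 0 0 0 0 0 -1'
python3 - <<'E'
from h import *
go(.576,.280,.012,106.0)
s=viewer.camera('side')[:,:,::-1];t=viewer.camera('top')[:,:,::-1]
cv2.imwrite('pics/p4.png',np.hstack([cv2.resize(x,(400,400),interpolation=cv2.INTER_NEAREST) for x in(s[100:200,205:305],t[140:220,85:165])]))
E
```

```text
clock: 2.88
eef_pos: [0.5813, 0.2816, 0.0252]
tool_rot: [-0.137, 0.991, 0.003, 0.009]
ft_force: [-0.6, -1.0, -0.7]
grip_width: 0.0854
shift(tool) [ 0.0057 -0.0002  0.0131] turn(tool) [ 0.004  0.018 -0.004]
pos [0.5813 0.2816 0.0252] jaw 105.8 q [0.45 0.64 0.12 1.02 0.   0.18] F [-0.57 -0.95 -0.68] w 0.0854 t 2.8833
```

View pics/p4.png

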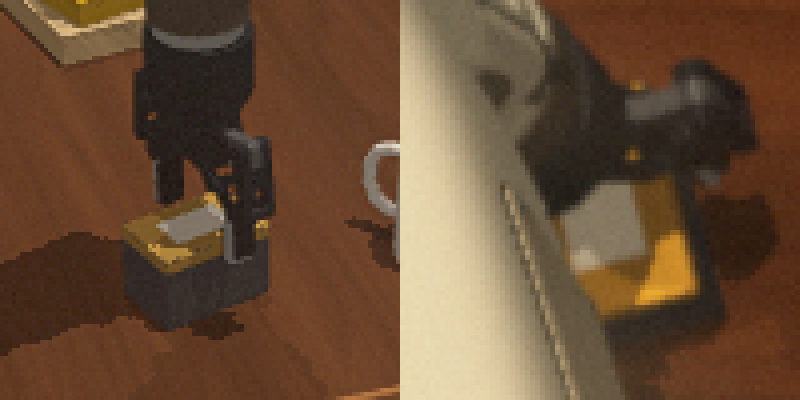

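Both fingers now straddle the tin and the near tip overlaps the side wall at side pixel (265,165). The top view puts that tip mid-edge at (148,176). I'll go about 14 mm lower with a small trim, then close.

```bash
python3 -m crank '.003 0 .008 .002 .009 0 -1; .002 0 .007 .002 .009 0 -1; 0 0 0 0 0 0 -1; 0 0 0 0 0 0 1; 0 0 0 0 0 0 1; 0 0 0 0 0 0 1; 0 0 0 0 0 0 1; 0 0 0 0 0 0 1; 0 0 0 0 0 0 1; 0 0 0 0 0 0 1; 0 0 0 0 0 0 1'; python3 -c "
from h import *
go(.576,.280,.012,106.0)"
```

```text
clock: 3.9
eef_pos: [0.5773, 0.2808, 0.0101]
tool_rot: [-0.137, 0.991, -0.0, 0.0]
ft_force: [0.3, 0.5, -1.2]
grip_width: 0.0591
shift(tool) [ 0.0015 -0.0004 -0.0019] turn(tool) [-0.     0.    -0.004]
pos [0.5773 0.2808 0.0101] jaw 105.8 q [ 0.45  0.67  0.11  1.02 -0.    0.18] F [ 0.29  0.51 -1.2 ] w 0.0591 t 3.9
```

```bash
python3 -m crank '0 0 -.01 0 0 0 1; 0 0 -.02 0 0 0 1; 0 0 -.025 0 0 0 1; 0 0 -.025 0 0 0 1; 0 0 -.02 0 0 0 1; 0 0 -.01 0 0 0 1; 0 0 0 0 0 0 1; 0 0 0 0 0 0 1;0 0 0 0 0 0 1;0 0 0 0 0 0 1'
python3 - <<'E'
from h import *
go(.576,.280,.012,106.0)
f=[];t=[]
for i in range(8): t.append(viewer.camera('side'));f.append(readout.get_obs()['ft_force'])
print(np.mean(f,0),np.std(f,0))
s=t[-1][:,:,::-1]; cv2.imwrite('pics/p5.png',cv2.resize(s[50:210,170:370],(600,480)))
E
```

```text
clock: 4.73
eef_pos: [0.5679, 0.2765, 0.115]
tool_rot: [-0.137, 0.99, -0.004, -0.013]
ft_force: [0.6, -0.0, -5.9]
grip_width: 0.059
shift(tool) [-0.0115  0.0016  0.1028] turn(tool) [-0.004 -0.027 -0.004]
pos [0.5679 0.2765 0.115 ] jaw 105.8 q [0.45 0.58 0.25 1.27 0.   0.18] F [ 0.58 -0.05 -5.94] w 0.059 t 4.7333
[-0.1871119   0.05868781 -5.94733544] [0.33702387 0.71557666 0.50766495]
```

View pics/p5.png

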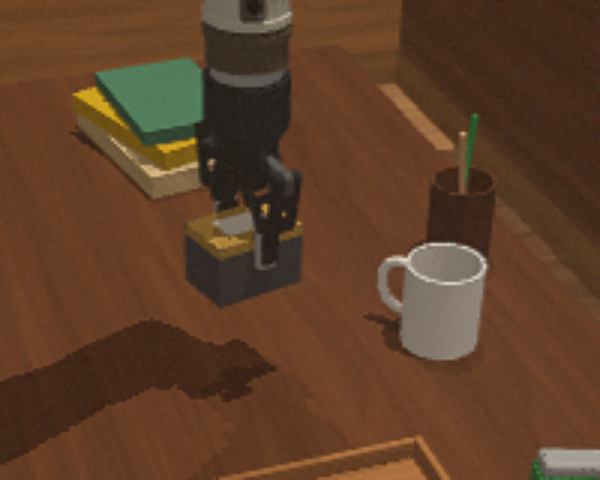

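The left tin hangs level about 10 cm up, with its lid at crop (245,230). It reads about 5.9 N, or 5.2 N net of the no-load reading, so it's probably the full one. I'll set it back down gently.

```bash
python3 -m crank '-.004 .001 .02 -.002 -.012 0 1; -.003 0 .025 -.002 -.012 0 1; -.002 0 .025 0 0 0 1; 0 0 .015 0 0 0 1; 0 0 .008 0 0 0 1; 0 0 .004 0 0 0 1; 0 0 0 0 0 0 1; 0 0 0 0 0 0 1'; python3 -c "
from h import *
go(.576,.280,.0105,106.0)"
```

```text
clock: 5.8
eef_pos: [0.5793, 0.2814, 0.0186]
tool_rot: [-0.137, 0.991, 0.001, 0.003]
ft_force: [0.3, -0.5, -5.9]
grip_width: 0.0592
shift(tool) [ 0.0037 -0.0004  0.008 ] turn(tool) [ 0.001  0.006 -0.004]
pos [0.5793 0.2814 0.0186] jaw 105.8 q [0.45 0.66 0.12 1.03 0.   0.18] F [ 0.31 -0.5  -5.91] w 0.0592 t 5.8
```

```bash
python3 -m crank '.002 0 .003 0 .003 0 1; .001 0 .003 0 .003 0 1; 0 0 .002 0 0 0 1; 0 0 0 0 0 0 1; 0 0 0 0 0 0 1;0 0 0 0 0 0 1'; python3 -c "
from h import *
go(.576,.280,.0105,106.0)"
```

```text
clock: 6.3
eef_pos: [0.5796, 0.2822, 0.0149]
tool_rot: [-0.137, 0.991, 0.002, 0.004]
ft_force: [0.5, -0.1, -5.6]
grip_width: 0.0594
shift(tool) [ 0.0041 -0.0012  0.0044] turn(tool) [ 0.003  0.008 -0.004]
pos [0.5796 0.2822 0.0149] jaw 105.8 q [0.45 0.66 0.11 1.02 0.   0.18] F [ 0.51 -0.13 -5.62] w 0.0594 t 6.3
```

```bash
python3 -m crank '.002 0 .003 0 .004 0 1; .001 0 .003 0 .003 0 1; 0 0 .002 0 0 0 1; 0 0 .001 0 0 0 1; 0 0 .001 0 0 0 1;0 0 0 0 0 0 1'; python3 -c "
from h import *
go(.576,.280,.0105,106.0)"
```

```text
clock: 6.8
eef_pos: [0.5777, 0.2819, 0.0104]
tool_rot: [-0.137, 0.991, 0.002, 0.003]
ft_force: [-0.5, 0.0, -3.4]
grip_width: 0.0595
shift(tool) [ 0.0022 -0.0014 -0.0002] turn(tool) [ 0.003  0.006 -0.004]
pos [0.5777 0.2819 0.0104] jaw 105.8 q [0.45 0.66 0.11 1.01 0.   0.18] F [-0.47  0.02 -3.38] w 0.0595 t 6.8
```

```bash
python3 -m crank '0 0 .002 0 .003 0 1; 0 0 .002 0 0 0 1; 0 0 .001 0 0 0 1;0 0 0 0 0 0 1'; python3 -m crank '0 0 0 0 0 0 -1; 0 0 0 0 0 0 -1; 0 0 0 0 0 0 -1; 0 0 0 0 0 0 -1; 0 0 0 0 0 0 -1; 0 0 0 0 0 0 -1; 0 0 0 0 0 0 -1; 0 0 -.01 0 0 0 -1; 0 0 -.03 0 0 0 -1; 0 0 -.04 0 0 0 -1; 0 0 -.04 0 0 0 -1; 0 0 -.04 0 0 0 -1; 0 0 0 0 0 0 -1'; python3 -c "
from h import *
go(.466,-.3277,.12,77.3)"
```

```text
clock: 7.13
eef_pos: [0.5777, 0.2819, 0.0103]
tool_rot: [-0.137, 0.991, 0.002, 0.002]
ft_force: [-0.5, -0.6, -2.7]
grip_width: 0.0593
clock: 8.22
eef_pos: [0.5773, 0.2813, 0.1766]
tool_rot: [-0.137, 0.991, 0.002, 0.002]
ft_force: [1.4, 0.6, 1.4]
grip_width: 0.086
shift(tool) [ 0.2728 -0.556   0.0536] turn(tool) [0.004 0.003 0.497]
pos [0.5773 0.2813 0.1766] jaw 105.8 q [0.45 0.54 0.35 1.37 0.   0.18] F [1.41 0.65 1.4 ] w 0.086 t 8.2167
```

```bash
python3 -m crank '.012 -.025 0 0 0 0 -1; .016 -.0327 0 0 0 0 -1; .016 -.0327 0 0 0 0 -1; .016 -.0327 0 0 0 0 -1; .016 -.0327 0 0 0 0 -1; .016 -.0327 0 0 0 0 -1; .016 -.0327 0 0 0 0 -1; .016 -.0327 0 0 0 0 -1; .016 -.0327 0 0 0 0 -1; .016 -.0327 0 0 0 0 -1; .016 -.0327 0 0 0 0 -1; .016 -.0327 0 0 0 0 -1; .016 -.0327 0 0 0 0 -1; .016 -.0327 0 0 0 0 -1; .016 -.0327 0 0 0 0 -1;  .016 -.0327 0 0 0 0 -1; .012 -.025 0 0 0 0 -1; 0 0 0 0 0 0 -1'; python3 -c "
from h import *
go(.466,-.3277,.12,77.3)"
```

```text
clock: 9.72
eef_pos: [0.4745, -0.3341, 0.1881]
tool_rot: [-0.142, 0.99, -0.0, 0.021]
ft_force: [-0.6, 0.6, 0.3]
grip_width: 0.0858
shift(tool) [0.0091 0.009  0.0677] turn(tool) [0.004 0.042 0.506]
pos [ 0.4745 -0.3341  0.1881] jaw 106.3 q [-0.63  0.39  0.14  1.29  0.03 -0.91] F [-0.64  0.65  0.27] w 0.0858 t 9.7167
```

```bash
python3 -m crank '.005 .005 .01 0 .015 .11 -1; .004 .004 .01 0 .015 .11 -1; 0 0 .01 0 .01 .11 -1; 0 0 .01 0 0 .11 -1; 0 0 .01 0 0 .066 -1; 0 0 .01 0 0 0 -1; 0 0 0 0 0 0 -1'>/dev/null; python3 -c "
from h import *
go(.466,-.3277,.05,77.3)
f=[]
for i in range(5): t=viewer.camera('side');f.append(readout.get_obs()['ft_force'])
print('noload',np.mean(f,0),np.std(f,0))
im=t[:,:,::-1].copy()
a=lid(im,(255,310,335,385)); report('side',a,.06)
t=viewer.camera('top')[:,:,::-1].copy(); a=lid(t,(90,140,160,220)); report('top',a,.06); go(.466,-.3277,.05,77.3)"
```

```text
shift(tool) [-0.0002  0.0026  0.0805] turn(tool) [-0.002  0.008 -0.029]
pos [ 0.4646 -0.3298  0.1305] jaw 75.6 q [-0.62  0.42  0.03  1.17  0.   -0.37] F [-1.02 -0.51 -0.39] w 0.0856 t 10.3
noload [-0.15944977 -0.03039175  0.161542  ] [0.83124051 0.54938457 0.16111638]
side c [ 0.4655 -0.3295] sides [0.059 0.091 0.068 0.092] yaw long 164.5
top c [0.5756 0.2806] sides [0.063 0.092 0.063 0.094] yaw long 16.3
shift(tool) [0.002  0.0038 0.0831] turn(tool) [-0.004  0.013 -0.031]
pos [ 0.4661 -0.3313  0.1332] jaw 75.5 q [-0.62  0.42  0.04  1.18  0.   -0.37] F [0.79 0.47 0.29] w 0.0855 t 10.6
```

No-load reads about 0.2 N, so the left tin weighs about 0.62 kg. It is back where it stood, at (0.576, 0.281). Now the right tin.

```bash
python3 -m crank '.001 .002 .025 -.002 .007 -.015 -1; .001 .002 .025 -.002 .006 -.015 -1; 0 0 .025 0 0 0 -1; 0 0 .015 0 0 0 -1; 0 0 .011 0 0 0 -1; 0 0 .011 0 0 0 -1; 0 0 .008 0 0 0 -1; 0 0 0 0 0 0 -1'; python3 -c "
from h import *
go(.466,-.3277,.011,77.3)
s=viewer.camera('side')[:,:,::-1]
cv2.imwrite('pics/p6.png',cv2.resize(s[260:400,220:380],(480,420)))"
```

```text
clock: 11.27
eef_pos: [0.4713, -0.3313, 0.0153]
tool_rot: [0.109, 0.994, -0.004, 0.006]
ft_force: [0.2, -0.2, 1.0]
grip_width: 0.0857
shift(tool) [0.006  0.0024 0.0042] turn(tool) [-0.006  0.013  0.004]
pos [ 0.4713 -0.3313  0.0153] jaw 77.5 q [-0.61  0.54 -0.11  0.91 -0.   -0.39] F [ 0.15 -0.16  1.03] w 0.0857 t 11.2667
```

View pics/p6.png

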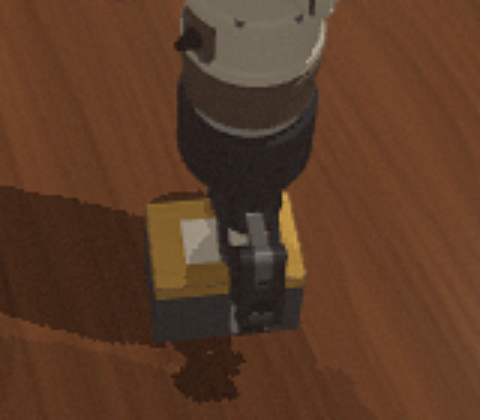

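The fingers straddle the right tin, and the near finger at crop (255,290) is a little to +x of the tin's centre at (225,290). Trim, close and lift.

```bash
python3 -m crank '.005 .001 .003 -.003 .007 0 -1; .005 .001 .002 -.003 .006 0 -1; 0 0 0 0 0 0 -1; 0 0 0 0 0 0 1; 0 0 0 0 0 0 1; 0 0 0 0 0 0 1; 0 0 0 0 0 0 1; 0 0 0 0 0 0 1; 0 0 0 0 0 0 1; 0 0 0 0 0 0 1; 0 0 0 0 0 0 1';  python3 -c "
from h import *
go(.466,-.3277,.011,77.3)"; python3 -m crank '0 0 -.01 0 0 0 1; 0 0 -.02 0 0 0 1; 0 0 -.025 0 0 0 1; 0 0 -.025 0 0 0 1; 0 0 -.02 0 0 0 1; 0 0 -.01 0 0 0 1; 0 0 0 0 0 0 1; 0 0 0 0 0 0 1;0 0 0 0 0 0 1;0 0 0 0 0 0 1'
python3 - <<'E'
from h import *
f=[];t=[]
for i in range(8): t.append(viewer.camera('side'));f.append(readout.get_obs()['ft_force'])
print(np.mean(f,0),np.std(f,0))
go(.466,-.3277,.011,77.3)
s=t[-1][:,:,::-1]; cv2.imwrite('pics/p7.png',cv2.resize(s[240:400,200:400],(400,320)))
E
```

```text
clock: 12.23
eef_pos: [0.464, -0.3289, 0.0151]
tool_rot: [0.109, 0.994, -0.002, 0.003]
ft_force: [0.1, 1.0, -1.3]
grip_width: 0.0592
shift(tool) [-0.0017  0.0016  0.0041] turn(tool) [-0.003  0.007  0.004]
pos [ 0.464  -0.3289  0.0151] jaw 77.5 q [-0.62  0.53 -0.12  0.91  0.   -0.4 ] F [ 0.12  1.01 -1.34] w 0.0592 t 12.2333
clock: 13.07
eef_pos: [0.4612, -0.327, 0.1312]
tool_rot: [0.109, 0.994, -0.0, 0.001]
ft_force: [0.3, 0.4, -1.6]
grip_width: 0.059
[-0.21324252  0.03678968 -1.60400482] [0.3333585  0.47853004 0.26465238]
shift(tool) [-0.0043  0.0006  0.1204] turn(tool) [-0.001  0.002  0.004]
pos [ 0.4614 -0.3272  0.1314] jaw 77.5 q [-0.62  0.42  0.03  1.18  0.   -0.4 ] F [ 0.13 -0.29 -1.89] w 0.059 t 13.4667
```

View pics/p7.png

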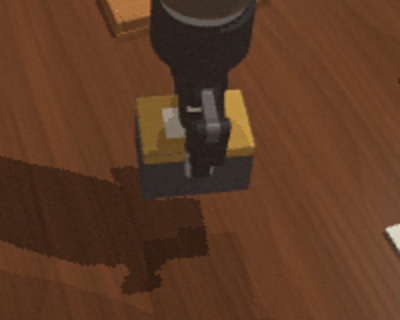

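The right tin is clear of the desk by about 11 cm, its lid at crop (195,125) with the shadow separated below. It reads about 1.7 N (0.18 kg), so the left tin is the full one. Setting the right one down where it was.

```bash
python3 -m crank '0 0 .02 0 0 0 1; 0 0 .03 0 0 0 1; 0 0 .025 0 0 0 1; 0 0 .012 0 0 0 1; 0 0 .006 0 0 0 1; 0 0 .003 0 0 0 1; 0 0 0 0 0 0 1;0 0 0 0 0 0 1'; python3 -c "
from h import *
go(.466,-.3277,.0145,77.3)"
```

```text
clock: 14.13
eef_pos: [0.4642, -0.3291, 0.034]
tool_rot: [0.109, 0.994, -0.002, 0.004]
ft_force: [0.2, -0.6, -1.0]
grip_width: 0.0591
shift(tool) [-0.0013  0.0018  0.0195] turn(tool) [-0.003  0.008  0.004]
pos [ 0.4642 -0.3291  0.034 ] jaw 77.5 q [-0.62  0.51 -0.1   0.95  0.   -0.4 ] F [ 0.23 -0.59 -0.98] w 0.0591 t 14.1333
```

```bash
python3 -m crank '0 0 .008 0 .004 0 1; 0 0 .006 0 .004 0 1; 0 0 .004 0 0 0 1; 0 0 .003 0 0 0 1; 0 0 .002 0 0 0 1; 0 0 .001 0 0 0 1; 0 0 0 0 0 0 1;0 0 0 0 0 0 1'; python3 -c "
from h import *
go(.466,-.3277,.0145,77.3)"
```

```text
clock: 14.8
eef_pos: [0.4677, -0.3317, 0.0155]
tool_rot: [0.109, 0.994, -0.004, 0.004]
ft_force: [1.4, 0.3, -1.5]
grip_width: 0.0587
shift(tool) [0.0026 0.0035 0.0009] turn(tool) [-0.007  0.009  0.004]
pos [ 0.4677 -0.3317  0.0155] jaw 77.5 q [-0.62  0.54 -0.11  0.91 -0.   -0.4 ] F [ 1.35  0.28 -1.51] w 0.0587 t 14.8
```

```bash
python3 -m crank '0 0 .002 -.003 .004 0 1; 0 0 .002 -.003 .004 0 1; 0 0 .001 0 0 0 1; 0 0 .001 0 0 0 1; 0 0 0 0 0 0 1'; python3 -m crank '0 0 .002 0 0 0 1; 0 0 .001 0 0 0 1; 0 0 .001 0 0 0 1; 0 0 0 0 0 0 1'
```

```text
clock: 15.22
eef_pos: [0.4682, -0.3321, 0.0149]
tool_rot: [0.109, 0.994, -0.001, 0.002]
ft_force: [-0.5, 0.1, -1.2]
grip_width: 0.0587
clock: 15.55
eef_pos: [0.4684, -0.3323, 0.0148]
tool_rot: [0.109, 0.994, -0.001, 0.003]
ft_force: [1.1, -0.9, -1.4]
grip_width: 0.0591
```

Tiny rows get lost to lag, so I'll use slightly larger ones.

```bash
python3 -m crank '0 0 .005 0 0 0 1; 0 0 .003 0 0 0 1; 0 0 0 0 0 0 1'; python3 -m crank '0 0 .006 0 0 0 1; 0 0 .003 0 0 0 1; 0 0 0 0 0 0 1'
```

```text
clock: 15.8
eef_pos: [0.4688, -0.3326, 0.0156]
tool_rot: [0.109, 0.994, -0.002, 0.004]
ft_force: [-0.5, 0.4, -1.6]
grip_width: 0.059
clock: 16.05
eef_pos: [0.4702, -0.3335, 0.0152]
tool_rot: [0.108, 0.994, -0.003, 0.007]
ft_force: [-0.1, -0.8, -1.9]
grip_width: 0.0591
```

```bash
python3 -m crank '-.004 0 .006 0 .007 0 1; 0 0 .008 0 .007 0 1'; python3 -c "
from h import *
go(.466,-.3277,.0145,77.3)
s=viewer.camera('side')[:,:,::-1].copy();t=viewer.camera('top')[:,:,::-1].copy()
cv2.imwrite('pics/p8.png',np.hstack([cv2.resize(s[280:400,230:350],(400,400)),cv2.resize(t[190:290,380:480],(400,400))]))"
```

```text
clock: 16.22
eef_pos: [0.4715, -0.3343, 0.0135]
tool_rot: [0.109, 0.994, -0.003, -0.001]
ft_force: [-22.5, 18.1, 77.0]
grip_width: 0.0589
shift(tool) [ 0.0068  0.0053 -0.0011] turn(tool) [-0.007 -0.001  0.004]
pos [ 0.4715 -0.3343  0.0135] jaw 77.5 q [-0.61  0.55 -0.09  0.93 -0.01 -0.4 ] F [-22.48  18.09  76.97] w 0.0589 t 16.2167
```

View pics/p8.png

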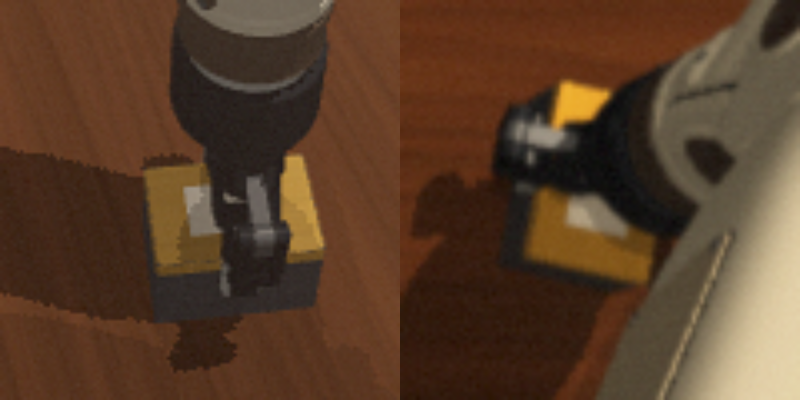

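That's firm contact (77 N while pushing), so the tin was already standing on the desk; rows that don't move just relax the push. The picture shows it flat. Relax, open and rise.

```bash
python3 -m crank '0 0 0 0 0 0 1; 0 0 0 0 0 0 1; 0 0 0 0 0 0 -1; 0 0 0 0 0 0 -1; 0 0 0 0 0 0 -1; 0 0 0 0 0 0 -1; 0 0 0 0 0 0 -1; 0 0 0 0 0 0 -1; 0 0 0 0 0 0 -1; 0 0 -.01 0 0 0 -1; 0 0 -.03 0 0 0 -1; 0 0 -.04 0 0 0 -1; 0 0 -.04 0 0 0 -1; 0 0 -.04 0 0 0 -1; 0 0 0 0 0 0 -1'; python3 -c "
from h import *
go(.576,.280,.12,106.2)"
```

```text
clock: 17.57
eef_pos: [0.47, -0.3316, 0.175]
tool_rot: [0.109, 0.994, -0.001, -0.006]
ft_force: [1.0, -0.8, 1.7]
grip_width: 0.0851
shift(tool) [0.0281 0.6202 0.0535] turn(tool) [ 0.    -0.012 -0.501]
pos [ 0.47   -0.3316  0.175 ] jaw 77.5 q [-0.61  0.42  0.15  1.31 -0.01 -0.39] F [ 0.99 -0.81  1.69] w 0.0851 t 17.5667
```

```bash
python3 -m crank '.001 .025 0 0 0 0 -1; .0017 .0365 0 0 0 0 -1; .0017 .0365 0 0 0 0 -1; .0017 .0365 0 0 0 0 -1; .0017 .0365 0 0 0 0 -1; .0017 .0365 0 0 0 0 -1; .0017 .0365 0 0 0 0 -1; .0017 .0365 0 0 0 0 -1; .0017 .0365 0 0 0 0 -1; .0017 .0365 0 0 0 0 -1; .0017 .0365 0 0 0 0 -1; .0017 .0365 0 0 0 0 -1; .0017 .0365 0 0 0 0 -1; .0017 .0365 0 0 0 0 -1; .0017 .0365 0 0 0 0 -1; .0017 .0365 0 0 0 0 -1; .001 .03 0 0 0 0 -1; 0 0 0 0 0 0 -1'>/dev/null; python3 -c "
from h import *
go(.576,.280,.12,106.2)
t=viewer.camera('side')[:,:,::-1].copy(); a=lid(t,(255,310,335,385)); report('side',a,.06)"
```

```text
shift(tool) [ 0.0103 -0.0075  0.0695] turn(tool) [-0.008  0.023 -0.51 ]
pos [0.5861 0.2855 0.1897] jaw 77.0 q [ 0.46  0.55  0.39  1.4  -0.02  0.69] F [ 0.15 -0.34 -0.32] w 0.0856 t 19.0667
side c [ 0.474  -0.3378] sides [0.092 0.065 0.091 0.065] yaw long 167.2
```

```bash
python3 -m crank '.005 -.004 .01 -.004 .012 -.12 -1; .005 -.003 .01 -.004 .011 -.12 -1; 0 0 .01 0 0 -.12 -1; 0 0 .01 0 0 -.12 -1; 0 0 .01 0 0 -.05 -1; 0 0 .01 0 0 0 -1; 0 0 0 0 0 0 -1'>/dev/null; python3 -c "
from h import *
go(.576,.280,.012,106.2)"
```

```text
shift(tool) [-0.0036  0.0078  0.1196] turn(tool) [-0.001  0.003  0.037]
pos [0.5746 0.2714 0.1316] jaw 108.3 q [ 0.44  0.55  0.25  1.26 -0.    0.12] F [-0.62 -0.2  -0.45] w 0.0854 t 19.7
```

```bash
python3 -m crank '-.002 .004 .015 0 0 .02 -1; -.001 .003 .02 0 0 .017 -1; 0 0 .015 0 0 0 -1; 0 0 0 0 0 0 -1'>/dev/null; python3 -c "
from h import *
go(.576,.280,.014,106.2)"
```

```text
shift(tool) [0.0009 0.0043 0.0699] turn(tool) [-0.001  0.008 -0.012]
pos [0.5774 0.276  0.0839] jaw 105.5 q [ 0.45  0.59  0.18  1.16 -0.    0.18] F [-0.49 -0.   -0.88] w 0.0855 t 20.0333
```

```bash
python3 -m crank '.002 .004 .01 0 .006 -.012 -1; 0 0 .025 0 0 0 -1; 0 0 .02 0 0 0 -1; 0 0 .01 0 0 0 -1; 0 0 .005 0 0 0 -1; 0 0 0 0 0 0 -1; 0 0 0 0 0 0 1; 0 0 0 0 0 0 1; 0 0 0 0 0 0 1; 0 0 0 0 0 0 1; 0 0 0 0 0 0 1; 0 0 0 0 0 0 1; 0 0 0 0 0 0 1; 0 0 0 0 0 0 1'; python3 -c "
from h import *
go(.576,.280,.014,106.2)"
```

```text
clock: 21.2
eef_pos: [0.5785, 0.2805, 0.0195]
tool_rot: [-0.139, 0.99, 0.001, 0.005]
ft_force: [-0.4, -0.1, -3.5]
grip_width: 0.0591
shift(tool) [0.0027 0.0002 0.0055] turn(tool) [ 0.001  0.011 -0.003]
pos [0.5785 0.2805 0.0195] jaw 106.0 q [ 0.45  0.65  0.11  1.02 -0.    0.17] F [-0.41 -0.05 -3.5 ] w 0.0591 t 21.2
```

```bash
python3 -m crank '0 0 -.01 0 0 0 1; 0 0 -.02 0 0 0 1; 0 0 -.025 0 0 0 1; 0 0 -.025 0 0 0 1; 0 0 -.02 0 0 0 1; 0 0 -.01 0 0 0 1; 0 0 0 0 0 0 1; 0 0 0 0 0 0 1'; python3 -c "
from h import *
go(.581,.0165,.11,90.5)"
```

```text
clock: 21.87
eef_pos: [0.5732, 0.2772, 0.1321]
tool_rot: [-0.139, 0.99, -0.002, -0.0]
ft_force: [0.1, -0.3, -6.3]
grip_width: 0.0591
shift(tool) [ 0.0643 -0.2527  0.0229] turn(tool) [-0.003 -0.001  0.27 ]
pos [0.5732 0.2772 0.1321] jaw 106.0 q [ 0.45  0.56  0.26  1.27 -0.    0.17] F [ 0.08 -0.31 -6.26] w 0.0591 t 21.8667
```

```bash
python3 -m crank '.003 -.012 0 0 0 0 1; .0064 -.0253 0 0 0 0 1; .0064 -.0253 0 0 0 0 1; .0064 -.0253 0 0 0 0 1; .0064 -.0253 0 0 0 0 1; .0064 -.0253 0 0 0 0 1; .0064 -.0253 0 0 0 0 1; .0064 -.0253 0 0 0 0 1; .0064 -.0253 0 0 0 0 1; .004 -.018 0 0 0 0 1; .002 -.01 0 0 0 0 1; 0 0 0 0 0 .07 1; 0 0 0 0 0 .07 1; 0 0 0 0 0 .07 1; 0 0 0 0 0 .06 1; 0 0 0 0 0 0 1; 0 0 0 0 0 0 1'; python3 -c "
from h import *
go(.581,.0165,.06,90.5)"
```

```text
clock: 23.28
eef_pos: [0.5648, 0.0053, 0.1113]
tool_rot: [0.002, 1.0, -0.006, -0.02]
ft_force: [0.8, 0.7, -5.5]
grip_width: 0.0591
shift(tool) [-0.0183  0.0119  0.0504] turn(tool) [-0.012 -0.041 -0.014]
pos [0.5648 0.0053 0.1113] jaw 89.7 q [ 0.02  0.46  0.05  1.2  -0.01  0.02] F [ 0.85  0.66 -5.5 ] w 0.0591 t 23.2833
```

```bash
python3 -m crank '-.007 .005 .01 -.006 -.02 -.007 1; -.006 .004 .01 -.006 -.02 -.007 1; -.004 .003 .01 0 0 0 1; 0 0 .005 0 0 0 1; 0 0 0 0 0 0 1; 0 0 0 0 0 0 1'
python3 - <<'E'
from h import *
go(.581,.0165,.031,90.5)
s=viewer.camera('side')[:,:,::-1];t=viewer.camera('top')[:,:,::-1]
cv2.imwrite('pics/p9.png',np.hstack([cv2.resize(s[150:290,220:360],(400,400)),cv2.resize(t[115:255,185:325],(400,400))]))
E
```

```text
clock: 23.78
eef_pos: [0.5796, 0.0182, 0.0721]
tool_rot: [-0.009, 1.0, -0.0, -0.003]
ft_force: [1.1, -0.0, -5.2]
grip_width: 0.0587
shift(tool) [-0.0016 -0.0017  0.0411] turn(tool) [-0.    -0.005  0.009]
pos [0.5796 0.0182 0.0721] jaw 91.0 q [ 0.03  0.5  -0.01  1.07 -0.    0.01] F [ 1.09 -0.   -5.19] w 0.0587 t 23.7833
```

View pics/p9.png

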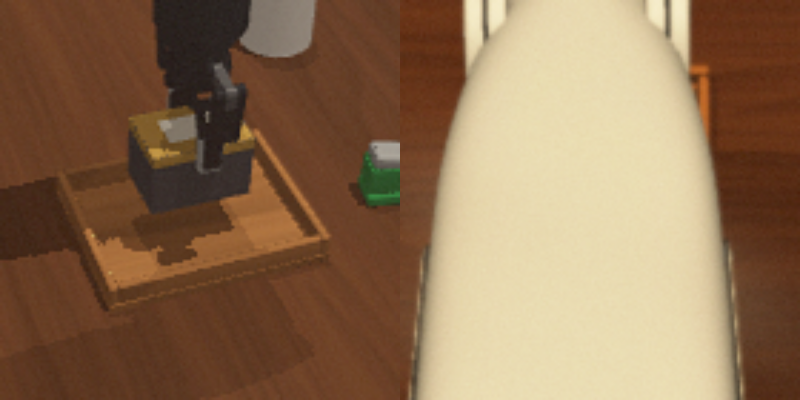

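The tin hangs level and centred over the tray in the side crop, lid near (190,140) and its shadow on the tray floor. The arm hides the top view. Lowering.

```bash
python3 -m crank '0 0 .01 0 -.003 0 1; 0 0 .015 0 0 0 1; 0 0 .008 0 0 0 1; 0 0 .004 0 0 0 1; 0 0 0 0 0 0 1; 0 0 0 0 0 0 1'; python3 -c "
from h import *
go(.581,.0165,.0275,90.5)"
```

```text
clock: 24.38
eef_pos: [0.5828, 0.0175, 0.0382]
tool_rot: [-0.008, 1.0, -0.0, 0.003]
ft_force: [-0.6, 0.8, -4.7]
grip_width: 0.0591
shift(tool) [ 0.0019 -0.001   0.0107] turn(tool) [-0.001  0.005  0.008]
pos [0.5828 0.0175 0.0382] jaw 91.0 q [ 0.03  0.53 -0.05  0.98 -0.    0.01] F [-0.56  0.78 -4.71] w 0.0591 t 24.3833
```

```bash
python3 -m crank '.001 0 .004 0 .005 0 1; 0 0 .004 0 0 0 1; 0 0 .003 0 0 0 1'; python3 -m crank '0 0 .003 0 0 0 1; 0 0 .003 0 0 0 1'
```

```text
clock: 24.63
eef_pos: [0.5837, 0.0174, 0.029]
tool_rot: [-0.008, 1.0, -0.0, 0.002]
ft_force: [-1.1, 1.2, -6.3]
grip_width: 0.0588
clock: 24.8
eef_pos: [0.5837, 0.0174, 0.0274]
tool_rot: [-0.008, 1.0, -0.0, 0.003]
ft_force: [-11.9, -1.0, 23.5]
grip_width: 0.0587
```

```bash
python3 -m crank '0 0 .003 0 0 0 1'; python3 -c "
from h import *
go(.581,.0165,.0275,90.5)"
```

```text
clock: 24.88
eef_pos: [0.5837, 0.0174, 0.0275]
tool_rot: [-0.009, 1.0, 0.0, 0.003]
ft_force: [-8.3, -1.9, 11.6]
grip_width: 0.059
shift(tool) [ 0.0027 -0.0009 -0.0001] turn(tool) [0.    0.007 0.008]
pos [0.5837 0.0174 0.0275] jaw 91.0 q [ 0.03  0.54 -0.06  0.96  0.    0.01] F [-8.3  -1.94 11.59] w 0.059 t 24.8833
```

The tin is resting on the tray floor: contact came at 0.0275, as predicted from the desk grasp height plus the 8 mm floor. Release, rise, then pull back and clear the view.

```bash
python3 -m crank '0 0 0 0 0 0 1; 0 0 0 0 0 0 1; 0 0 0 0 0 0 -1; 0 0 0 0 0 0 -1; 0 0 0 0 0 0 -1; 0 0 0 0 0 0 -1; 0 0 0 0 0 0 -1; 0 0 0 0 0 0 -1; 0 0 0 0 0 0 -1; 0 0 0 0 0 0 -1; 0 0 -.01 0 0 0 -1; 0 0 -.03 0 0 0 -1; 0 0 -.04 0 0 0 -1; 0 0 -.04 0 0 0 -1; 0 0 -.04 0 0 0 -1; 0 0 0 0 0 0 -1'; python3 -m crank '0 .035 0 0 0 0 -1; 0 .04 0 0 0 0 -1;0 .04 0 0 0 0 -1;0 .04 0 0 0 0 -1;0 .04 0 0 0 0 -1;0 .04 0 0 0 0 -1;0 .04 0 0 0 0 -1;0 .04 0 0 0 0 -1; .03 0.02 0 0 0 0 -1; .03 .02 0 0 0 0 -1; .03 .02 0 0 0 0 -1; 0 0 0 0 0 0 -1;0 0 0 0 0 0 -1'
python3 - <<'E'
from h import *
s=viewer.camera('side')[:,:,::-1].copy();t=viewer.camera('top')[:,:,::-1].copy()
for nm,bt,bs in(("heavy",(200,130,300,240),(240,165,340,260)),("light",(395,200,465,280),(255,310,340,390))):
    a,b=lid(t,bt),lid(s,bs); print(nm,tri(centre(a),centre(b))); report('top',a,.068 if nm=="heavy" else .06); report('side',b,.068 if nm=="heavy" else .06)
cv2.imwrite('pics/p10.png',np.hstack([cv2.resize(s,(400,300)),cv2.resize(t,(400,300))]))
E
```

```text
clock: 26.22
eef_pos: [0.5825, 0.0174, 0.1979]
tool_rot: [-0.009, 1.0, 0.0, 0.005]
ft_force: [1.7, -0.5, 2.1]
grip_width: 0.0855
clock: 27.3
eef_pos: [0.4895, 0.4087, 0.2032]
tool_rot: [-0.005, 1.0, 0.001, 0.013]
ft_force: [0.4, -0.1, 0.0]
grip_width: 0.0851
heavy (array([0.58247336, 0.01767643, 0.02370979]), np.float64(0.02025102787504698))
top c [0.583 0.015] sides [0.068 0.094 0.069 0.095] yaw long 178.5
side c [ 0.554 -0.026] sides [0.169 0.15  0.181 0.153] yaw long 0.9000000000000057
light (array([ 0.47472253, -0.33720355,  0.05942096]), np.float64(0.0006543031087492276))
top c [ 0.4746 -0.3369] sides [0.092 0.062 0.092 0.061] yaw long 168.5
side c [ 0.474  -0.3378] sides [0.092 0.065 0.091 0.065] yaw long 167.2
```

View pics/p10.png

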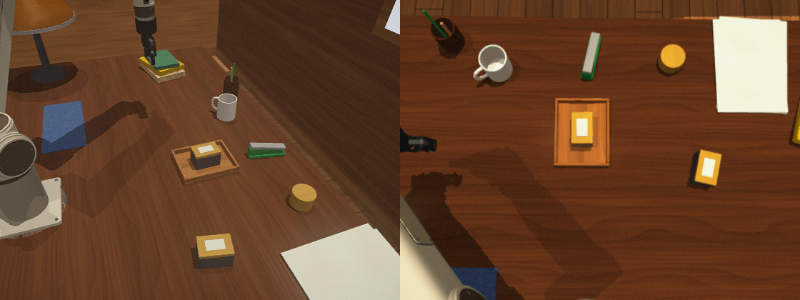

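The full tin stands flat in the middle of the tray (top crop (582,128)). The light one stands on the desk (708,168), and the bystanders haven't moved. The side-view mask for the tray tin merged with the wood, so that one measurement is void, but the picture and the top view are clear. Handing in.

```bash
python3 -c "
from workcell import order
print(order.job_done())"
```

```text
the job is handed in; nothing more can be done
None
```

The left tin was the heavier one, and it now stands flat in the middle of the tray. The lighter right tin stands on the desk. I handed the job in at about 27 s of the 72 s allowed.

**Weighing:** I lifted each tin about 10–11 cm, left first, and set it down. The left tin read about 6 N (roughly 0.6 kg) and the right about 1.7 N (roughly 0.17 kg).

**Last checks:**
- **Tray tin:** the top view puts it at (0.583, 0.015), about 1.5° off the tray's axis and clear of the walls. It touched the tray floor at the height I expected.
- **Desk tin:** both views put it at (0.474, -0.337) with its lid at 59 mm, so it is upright and flat. It ended about 1 cm from where it started.
- **Robot and bystanders:** the gripper is well clear of everything, and the bystanders look unmoved in the final picture.

**What disagreed or went wrong:**
- **Fingertip height:** in the pictures the open fingertips sat about 25–30 mm higher than the stated geometry implies. I trusted the pictures when choosing grasp heights.
- **Hard press:** while setting the right tin down, I pressed it onto the desk at about 77 N for a moment before I recognised the contact. That is below the 120 N wrist limit, and the load went through the fingers and tin.
- **Failed measurement:** the final side-view measurement of the tray tin failed because its brass lid merged with the wood in the mask. That check rests on the top view and on looking at the side picture.

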